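# Centre the condiment pot on its stand

### The job

Two identical lidded condiment pots each stand on a small round wooden stand by the till; one is well centred, the other has been knocked off-centre and stands at the very edge of its stand. With closed fingertips, push the off-centre pot low on its belly with light, gentle taps until it stands upright in the middle of its stand, then draw back clear of it. Do not grip or lift it, tip it over or knock it off, and leave the other pot and the things around where they are.

Things in the scene. Friction and masses are not known exactly. Their poses are not given: they have to be found in the camera images.
- pot_off: the off-centre condiment pot: a loose round white ceramic pot with a pale wooden lid and knob, about 0.18 kg, 73 mm high in all, the same from all sides. Narrow foot 34 mm across; belly widest (60 mm across, radius 30 mm) 18 mm above its underside; it tapers above that to a 33 mm neck under a 39 mm lid at 52 to 61 mm. Pushed level at the belly it slides; pushed near the lid or with a jolt it rocks or topples. Origin: centre of its underside; z points up out of the lid.
- pot_ok: the other condiment pot, identical, already standing centred on its own stand; to be left alone. Origin: centre of its underside; z up.
- stand_a: the small round turned wooden stand under the off-centre pot, screwed down: 40 mm high, flat round top 72 mm across, waist 48 mm, foot 84 mm across. Origin: centre of its foot, on the counter; its top's centre is 40 mm straight above; z up (yaw means nothing, it is round). At the start the pot's axis is 16 to 22 mm from the stand's axis, in any direction.
- stand_b: the identical wooden stand under the other pot, 40 mm high, screwed down. Origin: centre of its foot; z up. Which stand is on the left and which on the right varies.
- card_pack: bystander: small flat grey tin, 40x58x14 mm, lying loose between the two stands. Origin: centre of its underside.
- marker: bystander: marker pen, 17x135x16 mm, lying loose near the front edge of the counter. Origin: centre of its underside.
- sweet_red: bystander: red wrapped sweet, 19x45x12 mm, lying loose on the counter nearer to the robot than the right-hand stand. Origin: centre of its underside.
- sweet_yellow: bystander: yellow wrapped sweet, 19x45x12 mm, lying loose on the counter beyond the left-hand stand. A sealed meal tray (204x272x33 mm, fixed) lies beyond both stands, its near edge at least 15 mm past their feet; a bench tape dispenser 103 mm high (fixed) stands to the left of the left-hand stand, at least 20 mm from it. Origin: centre of its underside.
Not all that is in view belongs to the job. Leave any yellow look-alike of the pot_off alone.

How it is judged (in metres and radians):
At the end, for the whole second after the job is handed in: The pot that was off-centre stands upright and still on its stand, its axis within 6 mm of the stand's; the other pot still stands upright and centred on its own stand (within 8 mm) (horizontal distance between pot_off and stand_a below 0.006 m and angle between each of pot_off, pot_ok's own z axis and vertical below 0.06 rad and height (world z) of pot_off between 0.037 and 0.043 m and linear speed of pot_off below 0.01 m/s and horizontal distance between pot_ok and stand_b below 0.008 m and height (world z) of pot_ok above 0.037 m); the robot touches nothing.
It fails at once if the off-centre pot is lifted (height (world z) of pot_off above 0.052 m).
It fails at once if the pot falls off its stand or is tipped by more than about 20 degrees (height (world z) of pot_off below 0.028 m or angle between pot_off's own z axis and vertical above 0.35 rad).
It fails at once if the pot is squeezed or pushed hard (more than 5.5 N) (contact force between any of the arm, the fingers and pot_off above 5.5 N).
It fails at once if the other pot is disturbed (5 mm) (distance of pot_ok from where it was at the start of the episode above 0.005 m).
It fails at once if a bystander is pushed about (20 mm) (distance of any of card_pack, marker, sweet_red, sweet_yellow from where it was at the start of the episode above 0.02 m).
It also fails if it takes over 42 s, if anything falls off the work surface, if the arm or the gripper's body presses on something with over 40 N, if the wrist force passes 120 N, or if a joint passes its speed limit or range.

### The arm

A 6-joint arm with a two-finger parallel gripper is mounted at the origin on a cart in front of the work surface, level with it; the furniture and walls round the work are solid. World frame = base frame: x ahead of the robot, y to its left, z up, the work surface at z = 0. Lengths are in mm, angles in rad, forces in N, time in s.
With the tool pointing down it reaches from about 350 to 875 mm from the base axis. Payload 4.2 kg.
Tool frame: the origin (TCP) lies on the centre line of the jaws, within the pads' length; the fingertips stand 14 mm ahead of it and the grasp point (between the pads) lies 5 mm behind it; z points along the fingers, y is the line along which they close (so a half turn about z gives the same grasp; the last joint's range is limited). The gripper opens to 87 mm and grips with 3 to 60 N. Pads are 19 mm wide; open, the fingers measure 117 mm over their backs; the gripper's body (75 mm by 190 mm) begins 51 mm behind the grasp point.
Start: joints at [1.535, 0.385, 0.008, 0, -1.194, -0.259], TCP at [181.561, 598.026, 236.55] pointing down, gripper open.
Joint ranges: [-3.14, 3.14], [-1.21, 2.06], [-1.07, 1.41], [-3.16, 2.05], [-2.99, -0.16], [-3.1, 3.1]. Speed limits (rad/s): [2.79, 2.79, 3.14, 3.14, 3.14, 3.14].

### API

Orientations are given as a unit quaternion [x, y, z, w].
In Python, from cell import env gives the robot as it stands.
- The arm moves only by the tool drive_tool, never from a script. Its argument "motion" is one flat list of numbers, 6 for each row, row after row: the shift along the world's x, y, z in cm, then the turn, a rotation vector about the world's x, y, z in rad. A call has 1 to 5 rows; each row shifts and turns the commanded pose from where the row before left it; what a row does not reach is not made up. A row lasts 1/8 s, in which the tool goes at most 62.5 mm and 10.7 degrees, less where a joint would pass 70% of its speed; a pose out of reach is approached as far as the arm can. A call with a gripper value outside its range is refused whole. "claw" is the gripper's target within -1 to 1 (fully open at 1, half-way at 0, shut at -1), set as the call begins (left out, the last holds). The fingers move at their own pace and stop on an object; the grip force is fixed at half the most. Time passes only in rows, so rows that do not move let the fingers close. It gives the time, the measured TCP pose, the force, the opening and the grip force at its end, in the units of the state.
- env.get_state(): the state, without advancing time (a new reading comes with each control period).
- env.read_camera(name): name is "scene" or "top" or "wrist"; returns the picture (420x560x3 uint8, red, green, blue); there is no depth.
- env.camera_info(name): a dict with "camera_matrix" (3x3 intrinsics, pixels), "xyz" and "attitude" of the camera in the world. Camera axes: x right, y up, looking along -z (the intrinsics and any distortion apply to the point x, -y, -z); pixel columns grow to the right and rows downward; lengths in mm; the calibration is good to about 2 mm. A picture is of the moment at which its call begins: read the wrist's pose just before it. camera_info takes no time and is no camera call; for the wrist camera it gives the pose at the moment of the call.
- env.sign_off(): hands the job in; it is judged then, once.
The state is a dict: "clock": time; "joints": joint angles; "qd": joint speeds; "effort": joint torques, N m; "position": TCP position; "orientation": TCP orientation; "wrist_force": force on the tool from outside, world axes, zero at the start; "ft_torque": the same for the moment, N m; "grip_width": finger opening in mm; "finger_force": force on a finger pad.
Only numpy, scipy, OpenCV 4.12 (cv2) and the standard library are available. Lean on these libraries where they do the work, as an engineer would, in place of code of your own. Each camera call takes 0.05 s, during which the arm holds its last target. There are 200 camera calls.

## Working session

There is one attempt and no reset: what is moved stays moved. The work goes in short steps, Python scripts to look and compute and a tool call to move; the robot and the scene stay as the last step left them, time stands still between calls to the robot, and variables do not carry over. Pictures are saved under pics/ and viewed, at most 10 in all, crops included, and the job is handed in when it is done.

Besides the shell and the picture viewer there is one more tool, called as a command line: name --argument value ..., lists and objects as JSON in quotes. drive_tool: Moves the arm, as the interface text tells. Its arguments: {"type":"object","properties":{"motion":{"type":"array"},"claw":{"type":"number"}},"required":["motion"]}

```bash
mkdir -p pics; python3 - <<'E'
from cell import env
import cv2,numpy as np
a=env.read_camera("scene");b=env.read_camera("top")
cv2.imwrite("pics/scene0.png",a[:,:,::-1]);cv2.imwrite("pics/top0.png",b[:,:,::-1])
for n in("scene","top","wrist"):print(n,env.camera_info(n))
print(env.get_state())
E
```

```text
scene {'camera_matrix': array([[445.67542442,   0.        , 285.45708911],
       [  0.        , 445.67542442, 204.22309833],
       [  0.        ,   0.        ,   1.        ]]), 'xyz': array([  79.98975229, -689.36974948,  558.24134018]), 'attitude': array([ 0.40776138, -0.14008397, -0.27414053,  0.8596244 ])}
top {'camera_matrix': array([[538.75495311,   0.        , 282.44674736],
       [  0.        , 538.75495311, 199.19229218],
       [  0.        ,   0.        ,   1.        ]]), 'xyz': array([ 359.20237317, -149.65383133, 1197.49894339]), 'attitude': array([ 0.02838687, -0.04170368, -0.69623651,  0.7160375 ])}
wrist {'camera_matrix': array([[365.61094852,   0.        , 279.15108766],
       [  0.        , 365.61094852, 207.38535641],
       [  0.        ,   0.        ,   1.        ]]), 'xyz': array([261.30253228, 574.06638857, 384.44202845]), 'attitude': array([ 0.09128568, -0.12196344,  0.79421411, -0.58823107])}
{'clock': 0.1, 'joints': array([ 1.53456564e+00,  3.85490058e-01,  6.75116990e-03, -4.64564595e-04,
       -1.19404986e+00, -2.58613372e-01]), 'qd': array([ 0.000195  , -0.00236564,  0.00145179,  0.00338054,  0.00258731,
        0.00110852]), 'effort': array([-8.10537731e-04, -3.91692281e+01,  1.87932730e+01,  4.23186108e+00,
        1.34298310e-02, -7.55410838e-05]), 'position': array([181.43680611, 597.52748386, 235.5538972 ]), 'orientation': array([ 9.89139938e-01, -1.46973279e-01, -1.04031034e-04,  1.01401666e-03]), 'wrist_force': array([ 0.32689655,  0.32032812, -0.25195705]), 'ft_torque': array([ 0.02519653, -0.00944385, -0.0496586 ]), 'finger_force': 0.0, 'grip_width': 87.04204137008851}
```

View pics/scene0.png

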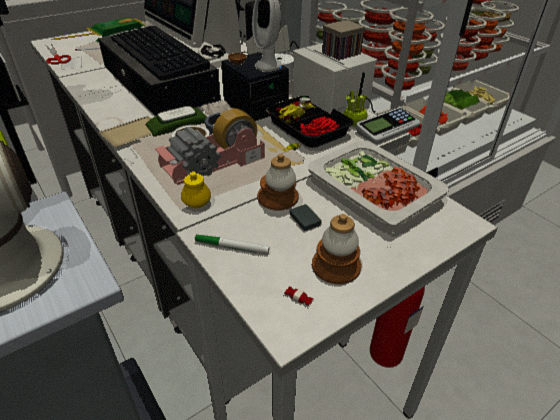

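View pics/top0.png

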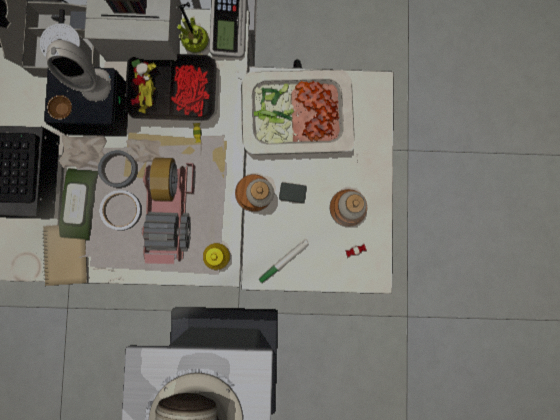

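Candidates: white pot on the left stand (top px 259,189), white pot on the right stand (352,205), and the yellow look-alike standing on the counter (215,257), which is excluded. The left pot looks off-centre, so I'll check it in a crop and by ray geometry.

```bash
cat > h.py <<'E'
import numpy as np,cv2
from cell import env
from scipy.spatial.transform import Rotation as R
def proj(ci,P):
    p=R.from_quat(ci["attitude"]).inv().apply(np.atleast_2d(P)-ci["xyz"]); K=ci["camera_matrix"]
    return np.c_[K[0,2]+K[0,0]*p[:,0]/-p[:,2],K[1,2]+K[1,1]*p[:,1]/p[:,2]]
def ray(ci,u,v,z):
    K=ci["camera_matrix"];d=R.from_quat(ci["attitude"]).apply([(u-K[0,2])/K[0,0],-(v-K[1,2])/K[1,1],-1])
    return ci["xyz"]+d*(z-ci["xyz"][2])/d[2]
def circ(c,r,z,n=72):
    t=np.linspace(0,2*np.pi,n);return np.c_[c[0]+r*np.cos(t),c[1]+r*np.sin(t),0*t+z]
def crop(im,u0,v0,u1,v1,s):
    return cv2.resize(im[v0:v1,u0:u1],None,fx=s,fy=s,interpolation=cv2.INTER_CUBIC)
E
python3 - <<'E'
from h import *
t=cv2.imread("pics/top0.png");s=cv2.imread("pics/scene0.png")
ci=env.camera_info("top")
A=crop(t,225,165,285,220,6);B=crop(t,320,180,380,235,6)
C=crop(s,250,145,310,215,5)
D=crop(s,305,205,370,285,5)[:350,:300]
out=np.zeros((590,790,3),np.uint8);out[:330,:360]=A;out[:330,365:725]=B
C=cv2.resize(C,(220,257));D=cv2.resize(D,(220,257));out[332:589,:220]=C;out[332:589,230:450]=D
cv2.imwrite("pics/c1.png",out)
for n,l in(("left",(259,189)),("right",(352,205))):print(n,"lid",ray(ci,*l,113))
E
```

```text
left lid [ 486.74720178 -120.60458944  113.        ]
right lid [ 459.66190126 -309.87448876  113.        ]
```

View pics/c1.png

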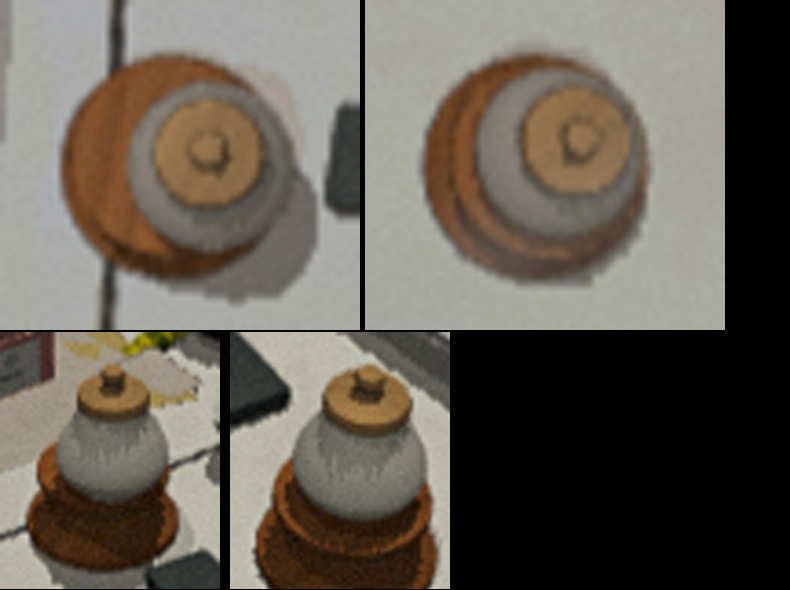

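The crop shows the left pot (lid at top px ~259.4,190) sitting well to the right on its stand (brown showing on the left only), while the right pot is centred apart from parallax. So pot_off is on the left stand, knocked towards -y. I'll move the wrist camera over it for a precise fix.

drive_tool --motion '[4,-4.4,0,0,0,0.06,4,-4.4,0,0,0,0.06,4,-4.4,0,0,0,0.06,3,-5,0,0,0,0.06,2,-5.5,0,0,0,0.06]' --claw -1

```text
clock: 0.72
position: [352.4, 359.2, 236.0]
orientation: [1.0, 0.003, -0.0, 0.0]
wrist_force: [0.7, -0.4, -0.2]
grip_width: 45.2
finger_force: 0.0
```

drive_tool --motion '[1,-6,0,0,0,0,1,-6,0,0,0,0,1,-6,0,0,0,0,1,-6,0,0,0,0,1,-6,0,0,0,0]'

```text
clock: 1.35
position: [401.2, 59.1, 236.6]
orientation: [1.0, 0.003, 0.0, -0.0]
wrist_force: [0.4, -0.3, 0.3]
grip_width: 1.9
finger_force: 0.0
```

drive_tool --motion '[1,-6,0,0,0,0,1,-6,0,0,0,0,0,-6,0,0,0,0,0,-2,0,0,0,0,0,0,0,0,0,0]'

```text
clock: 1.98
position: [421.0, -140.2, 236.0]
orientation: [1.0, 0.001, -0.001, -0.0]
wrist_force: [0.2, -0.1, 0.5]
grip_width: 0.4
finger_force: 0.0
```

```bash
python3 - <<'E'
from h import *
s=env.get_state();ci=env.camera_info("wrist");w=env.read_camera("wrist")
print(s["clock"],s["position"],R.from_quat(s["orientation"]).as_matrix().round(3),s["joints"],s["grip_width"],s["wrist_force"])
print(ci["xyz"],R.from_quat(ci["attitude"]).as_matrix().round(3))
cv2.imwrite("pics/w1.png",w[:,:,::-1])
np.savez("w1.npz",xyz=ci["xyz"],attitude=ci["attitude"],camera_matrix=ci["camera_matrix"])
E
```

```text
1.975 [ 421.02372553 -140.1899462   236.02612313] [[ 1.     0.002 -0.001]
 [ 0.002 -1.     0.   ]
 [-0.001 -0.    -1.   ]] [ 4.68123693e-02  7.19644897e-02 -4.10008522e-01 -2.37968587e-04
 -1.09001048e+00  1.52578219e+00] 0.4290265617206145 [ 0.22644122 -0.11874533  0.50142255]
[ 504.59765577 -139.67747262  384.7912539 ] [[ 0.001  0.953  0.302]
 [-1.     0.001 -0.   ]
 [-0.001 -0.302  0.953]]
```

View pics/w1.png

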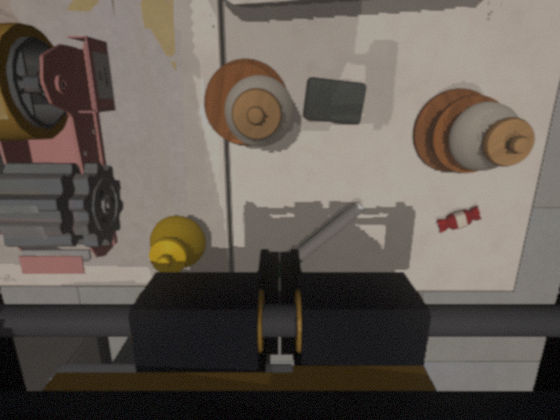

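The wrist view shows the left stand around (246,102) with its pot's lid at (256,113), the grey tin at (335,101), the right stand near (455,130) and the red sweet at (460,219). I'll fit the model silhouettes of stand and pot to the picture.

```bash
cat >> h.py <<'E'
from scipy.optimize import minimize
S=4
PZ=[(0,17),(4,22),(9,27),(18,30),(27,28.5),(36,24),(44,19),(51,16.5)]
def disc(m,ci,c,r,z,val):
    cv2.fillPoly(m,[np.round((proj(ci,circ(c,r,z))+.5)*S*16-8).astype(np.int32)],val,shift=4)
def render(ci,st,po,box):
    u0,v0,u1,v1=box;c2=dict(ci);K=ci["camera_matrix"].copy();K[0,2]-=u0;K[1,2]-=v0;c2["camera_matrix"]=K
    m=np.zeros(((v1-v0)*S,(u1-u0)*S),np.float32)
    if st is not None:
        for z,r in[(0,42),(3,42),(36,36),(40,36)]:disc(m,c2,st,r,z,1.)
    for z,r in PZ:disc(m,c2,po,r,40+z,0.)
    for z in(92,96,101):disc(m,c2,po,19.5,z,1.)
    return cv2.resize(m,(u1-u0,v1-v0),interpolation=cv2.INTER_AREA)
def target(im,box):
    u0,v0,u1,v1=box;h=cv2.cvtColor(cv2.GaussianBlur(im,(3,3),0)[v0:v1,u0:u1],cv2.COLOR_RGB2HSV).astype(int)
    return ((h[...,1]>95)&((h[...,0]<22))).astype(np.float32)
def fit(ci,im,st,po,fixst=False):
    p=proj(ci,[[*st,0],[*st,40],[*po,100]]);a=(p.min(0)-45).astype(int);b=(p.max(0)+45).astype(int)
    a=np.maximum(a,0);b=np.minimum(b,[560,420]);box=(*a,*b)
    t=target(im,box)
    lab,n=None,0
    f=lambda x:((render(ci,st if fixst else x[2:4],x[:2],box)-t)**2).sum()
    x0=np.array([*po] if fixst else [*po,*st],float);best=None
    for k in range(3):
        sim=np.vstack([x0]+[x0+6*np.eye(len(x0))[i]*(-1)**k for i in range(len(x0))])
        r=minimize(f,x0,method="Nelder-Mead",options=dict(initial_simplex=sim,xatol=.05,fatol=.1));x0=r.x
    return r.x,r.fun,box,t
E
python3 - <<'E'
from h import *
z=np.load("w1.npz");cw={k:z[k] for k in z};w=cv2.imread("pics/w1.png")[:,:,::-1].copy()
ct=env.camera_info("top");t=cv2.imread("pics/top0.png")[:,:,::-1].copy()
cs=env.camera_info("scene");s=cv2.imread("pics/scene0.png")[:,:,::-1].copy()
outs=[]
for n,ci,im in(("w",cw,w),("t",ct,t),("s",cs,s)):
  for l,po,st in(("L",(486,-120),(486,-105)),("R",(460,-310),(460,-310))):
    x,f,box,tt=fit(ci,im,st,po)
    print(n,l,"pot",x[:2].round(1),"stand",x[2:].round(1),"diff",(x[:2]-x[2:]).round(1),"cost",round(f,1))
    if n=="w":
        u0,v0,u1,v1=box;r=render(ci,x[2:],x[:2],box)
        o=np.dstack([tt*255,im[v0:v1,u0:u1,1],r*255]).astype(np.uint8);outs.append(cv2.resize(o,(390,420)))
cv2.imwrite("pics/fit.png",np.hstack(outs))
# tin corners & others
for n,p in(("tinL",(304,100)),("tinR",(364,100)),("tin bot",(335,124)),("dispenser edge",(113,70)),):print(n,ray(cw,*p,14).round())
E
```

```text
w L pot [ 488.3 -121.8] stand [ 493.6 -107.7] diff [ -5.3 -14.1] cost 359.3
w R pot [ 467. -319.] stand [ 466.  -320.8] diff [1.  1.9] cost 646.6
t L pot [ 486.3 -121.4] stand [ 491.9 -106.9] diff [ -5.6 -14.6] cost 90.8
t R pot [ 464.7 -318.4] stand [ 467.3 -316.8] diff [-2.6 -1.6] cost 327.0
s L pot [ 489.4 -120.5] stand [ 494.3 -104.4] diff [ -5. -16.] cost 1381.1
s R pot [ 468.6 -317.8] stand [ 467.7 -316.9] diff [ 0.9 -0.9] cost 902.6
tinL [ 497. -164.   14.]
tinR [ 497. -222.   14.]
tin bot [ 474. -195.   14.]
dispenser edge [524.  19.  14.]
```

View pics/fit.png

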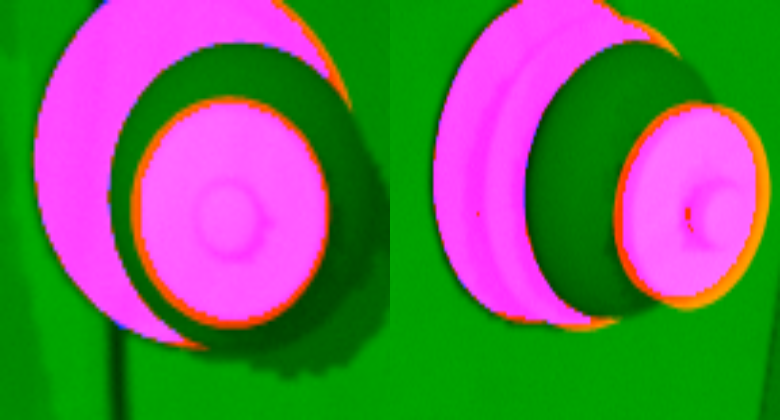

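The fit agrees across the three cameras. pot_off is at about (488,-121.5) and stand_a at about (493,-107), so the pot must move about (+5.3,+14.6). I'll approach from behind along d≈(0.34,0.94), with the closed finger's back facing the pot.

drive_tool --motion '[2.1,-2.4,0,0,0,-0.175,2.2,-2.4,0,0,0,-0.175,0,0,-5,0,0,0,0,0,-5,0,0,0,0,0,-4,0,0,0]'

```text
clock: 2.65
position: [464.2, -185.5, 94.8]
orientation: [0.985, -0.171, -0.001, -0.0]
wrist_force: [0.3, -0.1, 0.1]
grip_width: 0.6
finger_force: 0.0
```

drive_tool --motion '[0,0,-1,0,0,0,0,0,-1,0,0,0,0,0,-1,0,0,0,0,0,0,0,0,0,0,0,0,0,0,0]'

```text
clock: 3.28
position: [465.1, -187.1, 67.3]
orientation: [0.985, -0.172, 0.001, -0.0]
wrist_force: [0.2, -0.5, 0.1]
grip_width: 0.5
finger_force: 0.0
```

```bash
sed -i 's/p.min(0)-45/p.min(0)-M/;s/p.max(0)+45/p.max(0)+M/;s/^S=4/S=4;M=60/' h.py
cat > look.py <<'E'
import sys
from h import *
s=env.get_state();ci=env.camera_info("wrist");w=env.read_camera("wrist")
n=sys.argv[1];cv2.imwrite(f"pics/{n}.png",w[:,:,::-1])
np.savez(n+".npz",state=s["position"],**{k:ci[k] for k in("xyz","attitude","camera_matrix")})
q=R.from_quat(s["orientation"]).as_matrix()
print(s["clock"],s["position"].round(1),"tool y",q[:,1].round(3),"z",q[:,2].round(3),"F",s["wrist_force"].round(2))
for m in("top","scene"):
    x,f,*_=fit(env.camera_info(m),env.read_camera(m),(493,-107),[float(v) for v in sys.argv[2:4]])
    print(m,x.round(1),(x[:2]-x[2:]).round(1),round(f))
E
python3 look.py w2 488 -121.5
```

```text
3.275 [ 465.1 -187.1   67.3] tool y [-0.338 -0.941 -0.   ] z [ 0.002 -0.    -1.   ] F [ 0.23 -0.49  0.14]
top [ 484.4 -111.   489.5 -104.7] [-5.1 -6.3] 981
scene [ 488.6 -124.5  494.3 -104.4] [ -5.7 -20.1] 2852
```

View pics/w2.png

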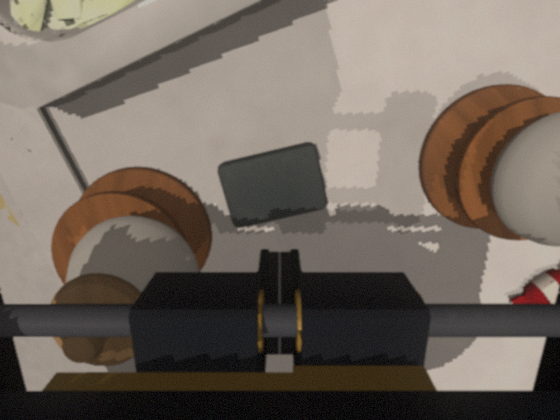

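The wrist view shows the off pot at lower left, with its belly about (130,250) and lid about (95,310). The closed fingertips are at (260–300,250–290), clear of the pot by about 70 px, and the tin is below at (275,185). I'll make the wrist fit ignore the gripper area and check it on this view.

```bash
cat > wl.py <<'E'
import sys
from h import *
def wfit(ci,im,st,po,fixst=False):
    box=(0,100,250,400);u0,v0,u1,v1=box
    h=cv2.cvtColor(cv2.GaussianBlur(im,(3,3),0)[v0:v1,u0:u1],cv2.COLOR_RGB2HSV).astype(int)
    t=((h[...,1]>80)&(h[...,0]<22)&(h[...,2]>25)).astype(np.float32)
    W=np.ones_like(t);W[268-v0:,128:]=0;W[295-v0:]=0;W[200-v0:,:45]=0
    W[:,:40]=0
    lidless=lambda x:((render(ci,st if fixst else x[2:4],x[:2],box)-t)**2*W).sum()
    x0=np.array([*po] if fixst else [*po,*st],float)
    for k in range(4):
        sim=np.vstack([x0]+[x0+5*np.eye(len(x0))[i]*(-1)**k for i in range(len(x0))])
        r=minimize(lidless,x0,method="Nelder-Mead",options=dict(initial_simplex=sim,xatol=.05,fatol=.1));x0=r.x
    m=render(ci,st if fixst else x0[2:],x0[:2],box)
    return x0,r.fun,np.dstack([t*255,im[v0:v1,u0:u1,1],m*255]).astype(np.uint8)
def look(n,st,po):
    z=np.load(n+".npz");return wfit({k:z[k] for k in("xyz","attitude","camera_matrix")},cv2.imread(f"pics/{n}.png")[:,:,::-1].copy(),st,po)
if __name__=="__main__":
    n=sys.argv[1];po=[float(v) for v in sys.argv[2:4]]
    import os
    if not os.path.exists(f"pics/{n}.png"):
        s=env.get_state();ci=env.camera_info("wrist");w=env.read_camera("wrist");cv2.imwrite(f"pics/{n}.png",w[:,:,::-1])
        np.savez(n+".npz",**{k:ci[k] for k in("xyz","attitude","camera_matrix")})
        print(s["clock"],s["position"].round(1),"F",s["wrist_force"].round(2))
    x,f,o=look(n,(493,-107),po);print("pot",x[:2].round(1),"stand",x[2:].round(1),"diff",(x[:2]-x[2:]).round(1),round(f))
    cv2.imwrite(f"pics/{n}_fit.png",cv2.resize(o,None,fx=2,fy=2))
E
python3 wl.py w2 488 -121.5
```

```text
pot [ 487.3 -121.2] stand [ 492.6 -105.7] diff [ -5.3 -15.5] 376
```

View pics/w2_fit.png

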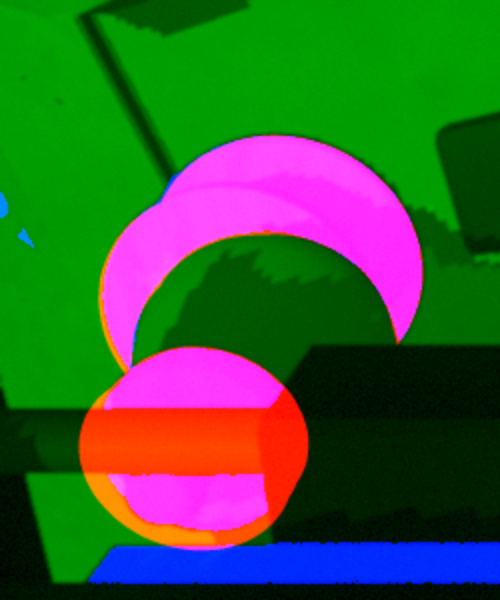

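The fit matches the picture closely. The pot is off by (-5.3,-15.5) mm, and the fingertips line up with it to about 1 mm. I'll approach quickly to just short of contact, then advance slowly.

drive_tool --motion '[0.2,0.5,-0.1,0,0,0,0.17,0.47,-0.1,0,0,0,0.17,0.47,0,0,0,0,0.12,0.33,0,0,0,0,0,0,0,0,0,0]'

```text
clock: 4.05
position: [471.3, -169.0, 64.6]
orientation: [0.985, -0.171, 0.0, 0.0]
wrist_force: [0.4, 0.0, 0.5]
grip_width: 0.8
finger_force: 0.0
```

drive_tool --motion '[0.05,0.14,0,0,0,0,0.05,0.14,0,0,0,0,0.05,0.14,0,0,0,0,0.05,0.14,0,0,0,0,0,0,0,0,0,0]'

```text
clock: 4.68
position: [473.2, -163.6, 64.6]
orientation: [0.985, -0.171, 0.0, 0.0]
wrist_force: [0.9, 0.2, 0.1]
grip_width: 0.7
finger_force: 0.0
```

```bash
python3 wl.py w3 487.5 -121.3
```

```text
4.675 [ 473.2 -163.6   64.6] F [0.89 0.21 0.05]
pot [ 487.6 -121.9] stand [ 492.4 -106. ] diff [ -4.8 -15.9] 295
```

No contact yet. I'll keep creeping in.

drive_tool --motion '[0.05,0.13,0,0,0,0,0.05,0.13,0,0,0,0,0.04,0.13,0,0,0,0,0.05,0.13,0,0,0,0,0.04,0.13,0,0,0,0]'

```text
clock: 5.35
position: [475.2, -157.3, 64.5]
orientation: [0.985, -0.172, -0.0, 0.0]
wrist_force: [-0.5, -1.4, 0.0]
grip_width: 0.3
finger_force: 0.8
```

```bash
python3 wl.py w4 487.5 -121.3
```

```text
5.35 [ 475.2 -157.3   64.5] F [-0.5  -1.4   0.02]
pot [ 488.5 -120. ] stand [ 492.4 -106.2] diff [ -4.  -13.8] 461
```

Contact, at about 1.4 N, and the pot has moved about 2 mm. I'll carry on gently and bias the direction to the remaining (4.0,13.8).

drive_tool --motion '[0.03,0.12,0,0,0,0,0.04,0.12,0,0,0,0,0.03,0.12,0,0,0,0,0.04,0.12,0,0,0,0,0.03,0.12,0,0,0,0]'

```text
clock: 6.02
position: [477.2, -151.1, 64.5]
orientation: [0.985, -0.172, -0.0, 0.0]
wrist_force: [-0.6, -1.6, 0.3]
grip_width: 0.5
finger_force: 0.8
```

```bash
python3 wl.py w5 490 -114
```

```text
6.025 [ 477.2 -151.1   64.5] F [-0.59 -1.62  0.3 ]
pot [ 490.8 -113.9] stand [ 492.5 -106.3] diff [-1.7 -7.6] 851
```

drive_tool --motion '[0.02,0.12,0,0,0,0,0.02,0.12,0,0,0,0,0.02,0.12,0,0,0,0,0.03,0.12,0,0,0,0,0.02,0.1,0,0,0,0]'

```text
clock: 6.7
position: [478.3, -145.3, 64.6]
orientation: [0.985, -0.172, -0.0, 0.0]
wrist_force: [-0.3, -0.8, 0.2]
grip_width: 0.6
finger_force: 0.8
```

```bash
python3 wl.py w6 492 -108
```

```text
6.7 [ 478.3 -145.3   64.6] F [-0.27 -0.75  0.23]
pot [ 492.8 -108.4] stand [ 492.4 -106.1] diff [ 0.4 -2.3] 1284
```

View pics/w6_fit.png

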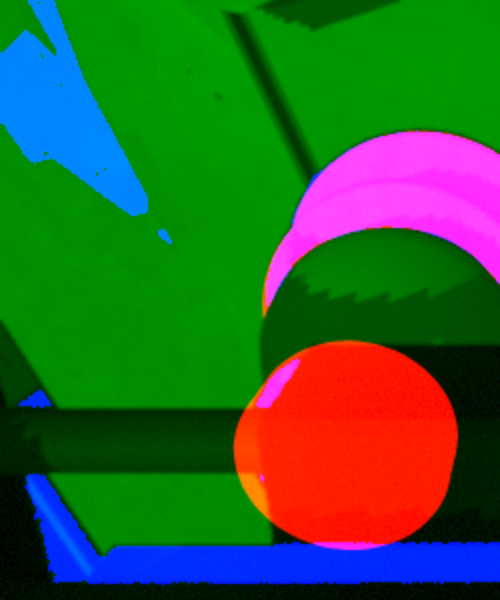

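The fit follows the belly and stand rim cleanly, with about 2 mm left in y. One last small nudge, then I'll draw back along -d and up, and check.

drive_tool --motion '[0,0.1,0,0,0,0,0,0.1,0,0,0,0,0,0,0,0,0,0,-0.05,-0.14,0,0,0,0,-0.1,-0.3,0,0,0,0]'

```text
clock: 7.38
position: [477.0, -147.7, 64.6]
orientation: [0.985, -0.171, 0.0, -0.0]
wrist_force: [-0.1, 0.4, -0.8]
grip_width: 0.2
finger_force: 0.0
```

drive_tool --motion '[-0.5,-1.4,0,0,0,0,-0.7,-1.9,0,0,0,0,-0.3,-0.8,2,0,0,0,0,0,5,0,0,0,0,0,5,0,0,0]'

```text
clock: 8.0
position: [460.9, -189.7, 185.6]
orientation: [0.985, -0.172, -0.001, 0.0]
wrist_force: [0.4, -0.8, -0.1]
grip_width: 0.0
finger_force: 0.0
```

drive_tool --motion '[-2,0,4,0,0,0.175,-3,2,2,0,0,0.175,0,2,0,0,0,0,0,0,0,0,0,0,0,0,0,0,0,0]'

```text
clock: 8.62
position: [411.6, -149.3, 244.3]
orientation: [1.0, 0.002, -0.0, 0.0]
wrist_force: [0.4, 0.1, 0.1]
grip_width: 0.3
finger_force: 0.0
```

```bash
python3 - <<'E'
from h import *
s=env.get_state();cw=env.camera_info("wrist");w=env.read_camera("wrist");cv2.imwrite("pics/w7.png",w[:,:,::-1])
print(s["clock"],s["position"],s["wrist_force"])
ct=env.camera_info("top");t=env.read_camera("top");cs=env.camera_info("scene");sc=env.read_camera("scene")
cv2.imwrite("pics/s7.png",sc[:,:,::-1])
for n,ci,im in(("w",cw,w),("t",ct,t),("s",cs,sc)):
  for l,po,st in(("L",(493,-107),(493,-107)),("R",(466,-318),(466,-318))):
    x,f,*_=fit(ci,im,st,po)
    print(n,l,x.round(1),"diff",(x[:2]-x[2:]).round(1),"cost",round(f,1))
E
```

```text
8.625 [ 411.59876757 -149.31496623  244.34196675] [0.38868681 0.11362431 0.05378796]
w L [ 493.7 -106.8  493.2 -106.9] diff [0.5 0.2] cost 653.4
w R [ 466.9 -319.   465.8 -321. ] diff [1.1 2. ] cost 609.9
t L [ 491.2 -108.6  501.4 -108.2] diff [-10.2  -0.4] cost 1001.5
t R [ 464.7 -318.9  465.7 -317.4] diff [-1.  -1.5] cost 273.9
s L [ 494.8 -104.7  494.3 -104.4] diff [ 0.5 -0.3] cost 2580.9
s R [ 468.6 -317.8  467.6 -317. ] diff [ 0.9 -0.8] cost 2332.2
```

View pics/w7.png

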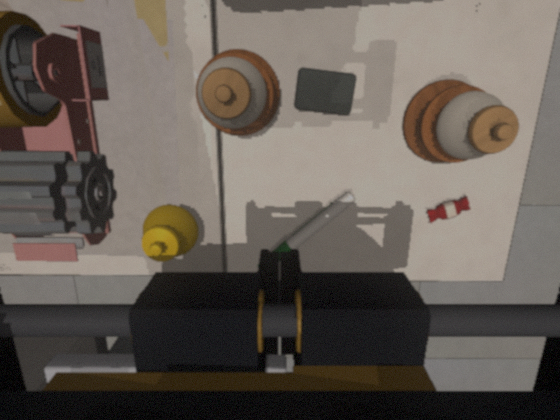

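The picture shows the pot upright on the left stand (lid at 225,94), with everything else where it was. The wrist and scene fits both put it within 1 mm of centre; the arm blocks part of the top view, so that fit doesn't count. Handing in.

```bash
python3 -c "
from cell import env
print(env.sign_off())"
```

```text
the job is handed in; nothing more can be done
None
```

The off-centre pot now stands upright within about 1 mm of its stand's centre by the wrist and scene camera fits; the arm is clear, nothing else moved that I could see, and the job is handed in (no verdict was returned).

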